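Take a new sample into the hand-in lane and close up the row

ROBOT

A 7-joint arm with a two-finger parallel gripper is mounted at the origin on the work surface; the furniture and walls round the work are solid. World frame = base frame: x ahead of the robot, y to its left, z up, the work surface at z = 0. Lengths are in m, angles in rad, forces in N, time in s.
With the tool pointing down it reaches from about 0.4 to 0.85 m from the base axis. Payload 6.9 kg.
Tool frame: the origin (TCP) lies between the finger pads; the fingertips stand 25 mm ahead of it and the grasp point (between the pads) lies 6 mm ahead of it; z points along the fingers, y is the line along which they close (so a half turn about z gives the same grasp; the last joint's range is limited). The gripper opens to 85 mm and grips with 20 to 120 N. Pads are 22 mm wide; open, the fingers measure 114 mm over their backs; the gripper's body (76 mm by 85 mm) begins 54 mm behind the grasp point. The pads swing forward as they close: fully open they stand 13 mm farther back than shut.
Start: joints at [-1.038, 0.507, -0.238, 1.5, 0.126, 1.149, -0.155], TCP at [0.259, 0.569, 0.256] pointing down, gripper open.
Joint ranges: [-3.08, 3.08], [-0.24, 2.05], [-1.43, 1.35], [0, 2.5], [-1.52, 4.66], [0.17, 1.96], [-2.89, 2.89]. Speed limits (rad/s): [2.39, 2.39, 3.14, 3.14, 3.14, 3.14, 3.14].

INTERFACE

Orientations are given as a rotation vector (axis times angle).
In Python, from station import r gives the robot as it stands. The module is installed in compiled form; this text tells all that it offers.
- The arm moves only by the tool servo_tool, never from a script. Its argument "plan" is one flat list of numbers, 5 for each row, row after row: the opening, from -1 (shut) to 1 (fully open), then the shift along the tool's x, y, z each as a share of 0.15 m, from -1 to 1, then the turn about the tool's z as a share of 90 degrees, from -1 to 1. In form: [fingers, x, y, z, roll, fingers, x, y, z, roll, ...]. A call has 1 to 20 rows; each row is the pose to reach, as a shift and turn from the pose commanded when the call began, along the tool's axes at that moment; what a row does not reach only later rows make up. A row lasts 1/10 s, in which the tool goes at most 50 mm and 8.59 degrees, less where a joint would pass 70% of its speed; a pose out of reach is approached as far as the arm can. A call with a number of a shift or a turn outside -1 to 1 is refused whole. A call with a gripper value outside its range is refused whole. The fingers move at their own pace and stop on an object; "force" is the grip in N (left out, the last holds). Time passes only in rows, so rows that repeat a pose let the fingers close. It gives the time, the measured TCP pose, the force, the opening and the grip force at its end, in the units of the state.
- r.observe(): the state, without advancing time (a new reading comes with each control period).
- r.capture(name): name is "scene" or "top" or "wrist"; returns a dict with "frame" (420x560x3 uint8, red, green, blue), "intrinsics" (3x3 intrinsics, pixels), "xyz" and "attitude" of the camera in the world; the wrist camera has in their place "mount" (4x4, takes a point from camera to tool coordinates, whose origin is the TCP and whose axes are the flange's). Camera axes: x right, y down, z forward; pixel columns grow to the right and rows downward; lengths in m; the calibration is good to about 2 mm. A picture is of the moment at which its call begins: read the wrist's pose just before it. There is no depth.
- r.finish_job(): hands the job in; it is judged then, once.
The state is a dict: "time": time; "q": joint angles; "dq": joint speeds; "joint_efforts": joint torques, N m; "position": TCP position; "ee_rot": TCP orientation; "contact_force": force on the tool from outside, world axes, zero at the start; "ft_torque": the same for the moment, N m; "width": finger opening in m; "grip_force": force on a finger pad.
Only numpy, scipy, OpenCV 4.12 (cv2) and the standard library are available. Lean on these libraries where they do the work, as an engineer would, in place of code of your own. Each camera call takes 0.05 s, during which the arm holds its last target. There are 200 camera calls.

TASK

A newly handed-in sample cup stands on the desk in front of the open part of the sample lane: push it with the fingertips into the lane, into the space between the two waiting cups and the sliding follower. Then push the follower along its rail, over the first notch it meets, until its spring pin clicks into the second one, so that it holds all three cups as one row against the end wall. Push gently; grip or lift nothing, keep the cups upright, and leave the other loose things where they are.

Things in the scene. Friction and masses are not known exactly. Their poses are not given: they have to be found in the camera images.
- lane: Aluminium channel without a floor, fixed to the desk: cups slide on the desk in it. Origin on the desk, on its centre line. Its y axis runs along it from the end wall to the open end, x across it to the back wall (away from the robot). Inner faces: back wall x = +32 mm (all along, to y = +220), end wall y = -165, front wall x = -32 (only y = -165 to -15). Walls 58 mm high.
- mouth (a point): Middle of the open stretch of the lane, on the desk at lane x = 0, y = +62 mm. Here the front is open, from the flared lip that ends the front wall (it runs out to lane x = -49 mm at y = +5) to the follower. Push the new cup in here along lane +x until it touches the back wall or nearly.
- follower (a joint): Travel of the follower in m, 0 = open end, growing towards the end wall, up to 0.225. Grey paddle across the lane (6 mm thick, z = 7 to 89 mm) on a saddle on the rail. Its low rubber bumper's face is at lane y = 0.170 - value. Notches at 0.101 (met first), 0.159 (holds three cups, 1 to 3 mm play) and 0.217. Slides at 1 to 2 N; pulled in by itself from 3 mm before a notch; 8 to 10 N pushes it on.
- notch3 (a point): Middle of the notch to use (the second that is met), on top of the steel rail (72 mm high, lane x = 34 to 46 mm) that lies on the back wall. The three notches are 10 mm wide V cuts across the rail, 58 mm apart. The pin stands 10 mm (lane +y) behind the bumper's face.
- pin (a joint): Drop in m of the spring pin in the saddle over the rail (black round knob, 15 mm, its top about 100 mm above the desk; a roller at its foot runs on the rail): 0 to 0.001 while it rides on the rail, about 0.004 when it sits in a notch.
- push_face (a point): Point on the flat outer face of the follower's paddle, the face to push on, 50 mm above the desk, 4 mm in front of the lane's centre line, 11 mm (lane +y) from the bumper's face; moves with the follower. Push along lane -y. The face is free to touch from lane x = -24 to +12 mm and z = 12 to 75 mm.
- new_cup: The newly handed-in clear specimen cup with a white screw lid, standing alone on the desk in front of the lane's open part. 58 mm across the lid (z = 50 to 65 mm), narrowing to 49 mm across the foot, 65 mm high, 60 g; origin at the centre of its underside, z up. Its friction on the desk is about 0.6: pushed fast or with a slippery touch high on the lid it may tip.
- waiting_cup_1: Same kind of cup, standing in the lane against the end wall; origin at the centre of its underside.
- waiting_cup_2: Same kind of cup, standing in the lane close to waiting_cup_1; origin at the centre of its underside.
- marker_1: Bystander: black and white board marker lying on the desk, 138 mm long, 18 mm thick; origin under its middle.
- phone: Bystander: black smartphone lying flat, 150 x 71 x 8 mm; origin under its middle.
- empty_cups: Bystander: cup without a lid, open at the top, 57 mm across, 63 mm high, standing beyond the lane's end wall; origin at the centre of its underside.
There are look-alikes about, which are no part of the job. Leave any green or red look-alike of the new_cup alone.

How it is judged:
By the outcome, as a careful person would: the job done as asked, in the order asked, and still so for the second after the job is handed in, with the robot touching nothing.
It also fails if it takes over 58 s, if anything falls off the work surface, if the arm or the gripper's body presses on something with over 40 N, if the wrist force passes 120 N, or if a joint passes its speed limit or range.

## Working session

There is one attempt and no reset: what is moved stays moved. The work goes in short steps, Python scripts to look and compute and a tool call to move; the robot and the scene stay as the last step left them, time stands still between calls to the robot, and variables do not carry over. Pictures are saved under pics/ and viewed, at most 10 in all, crops included, and the job is handed in when it is done.

Besides the shell and the picture viewer there is one more tool, called after "Request:" in YAML: its name, and indented under it one key for each argument. servo_tool: Moves the arm, as the interface text tells. Its arguments: {"type":"object","properties":{"plan":{"type":"array","items":{"type":"number"}},"force":{"type":"number"}},"required":["plan"]}

```bash
mkdir -p pics; cat > h.py <<'E'
import numpy as np, cv2
from scipy.spatial.transform import Rotation as R
from station import r
def cam(n):
    o=r.observe(); c=r.capture(n); K=np.array(c["intrinsics"])
    if n=="wrist":
        M=np.array(c["mount"]); T=np.eye(4); T[:3,:3]=R.from_rotvec(o["ee_rot"]).as_matrix(); T[:3,3]=o["position"]; T=T@M
    else:
        T=np.eye(4); a=np.array(c["attitude"]); 
        T[:3,:3]=a if a.shape==(3,3) else R.from_rotvec(a).as_matrix() if a.size==3 else R.from_quat(a).as_matrix(); T[:3,3]=c["xyz"]
    return np.array(c["frame"]),K,T
def ray(K,T,uv,z):
    d=T[:3,:3]@np.linalg.inv(K)@np.array([uv[0],uv[1],1.]); p=T[:3,3]
    return p+d*(z-p[2])/d[2]
def proj(K,T,P):
    q=np.linalg.inv(T)@np.append(P,1); q=K@q[:3]; return q[:2]/q[2]
def save(n,f,s=1): cv2.imwrite(f"pics/{n}.png",cv2.resize(f[:,:,::-1],None,fx=s,fy=s,interpolation=cv2.INTER_CUBIC))
E
python3 - <<'E'
from h import *
import pickle
d={}
for n in("scene","top"):
    f,K,T=cam(n); save(n+"1",f,1.4); d[n]=(f,K,T); print(n,K.round(1).tolist(),T.round(3).tolist())
pickle.dump(d,open("d.pkl","wb"))
c=r.capture("top");print(c["attitude"]); o=r.observe(); print(o)
E
```

```text
scene [[382.5, 0.0, 273.8], [0.0, 382.5, 206.8], [0.0, 0.0, 1.0]] [[0.825, -0.242, 0.511, -0.171], [-0.566, -0.343, 0.75, -0.655], [-0.006, -0.908, -0.419, 0.525], [0.0, 0.0, 0.0, 1.0]]
top [[462.9, 0.0, 281.3], [0.0, 462.9, 211.6], [0.0, 0.0, 1.0]] [[-0.015, -0.99, 0.137, 0.162], [-1.0, 0.015, -0.005, 0.111], [0.003, -0.137, -0.991, 1.453], [0.0, 0.0, 0.0, 1.0]]
[-2.13528518  2.16801652 -0.15261975]
{'time': 0.15, 'q': array([-1.03846318,  0.50814524, -0.23754635,  1.50086665,  0.12569229,
        1.14890546, -0.15478267]), 'dq': array([ 1.71718881e-03, -2.33394013e-03, -9.48546287e-04, -2.54992001e-03,
       -6.05165663e-05, -1.37851582e-04,  8.64888796e-04]), 'joint_efforts': array([-3.29699149e-03, -6.21007419e+01, -2.18956746e+00, -2.49843049e+01,
        1.26811341e-02,  8.96573067e-03,  1.86541189e-05]), 'position': array([0.25866144, 0.56859847, 0.25564186]), 'ee_rot': array([-6.65301378e-01, -3.07005789e+00,  2.05886771e-03]), 'contact_force': array([ 0.29206539,  0.41089073, -1.1260749 ]), 'ft_torque': array([ 0.02192163,  0.02437503, -0.04631464]), 'grip_force': 0.0, 'width': 0.0853529009108886}
```

View pics/scene1.png

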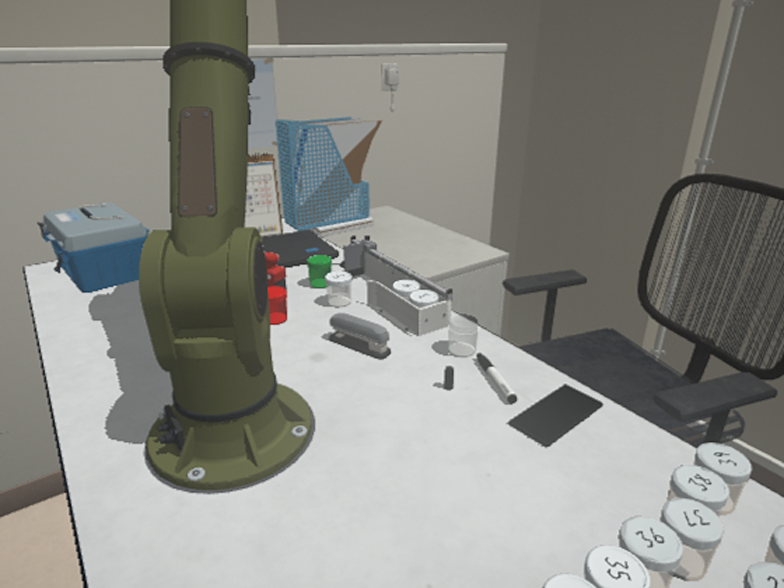

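View pics/top1.png

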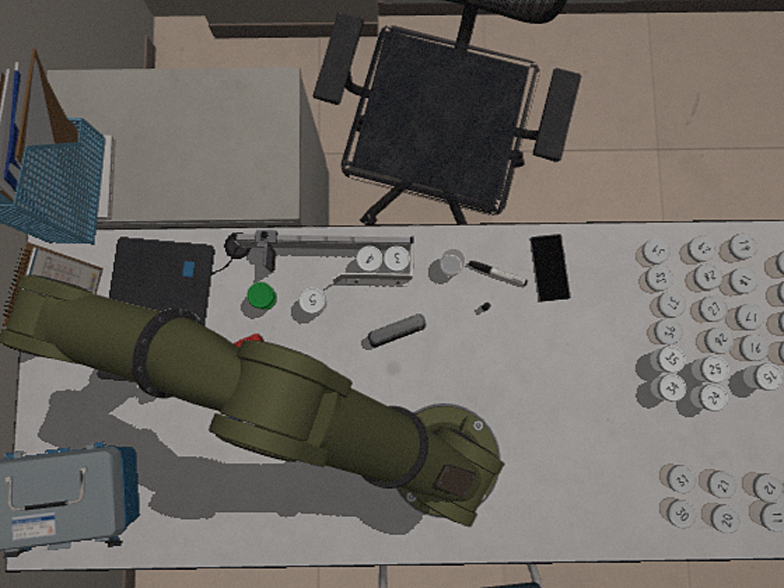

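```bash
python3 - <<'E'
from h import *
import pickle
d=pickle.load(open("d.pkl","rb")); f,K,T=d["top"]
save("crop",f[155:240,150:350],4)
g=cv2.cvtColor(f,cv2.COLOR_RGB2GRAY); hsv=cv2.cvtColor(f,cv2.COLOR_RGB2HSV)
m=((g>185)&(hsv[...,1]<40)).astype(np.uint8); m[:155]=0;m[240:]=0
n,l,s,c=cv2.connectedComponentsWithStats(m)
for i in range(1,n):
    if s[i,4]>60 and s[i,0]<350: print(s[i],c[i].round(1),ray(K,T,c[i],.065).round(4))
E
```

```text
(no output)
```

View pics/crop.png

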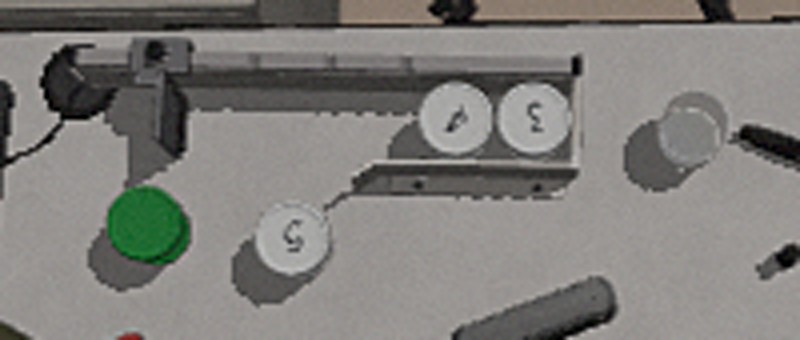

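```bash
python3 - <<'E'
from h import *
import pickle
d=pickle.load(open("d.pkl","rb")); f,K,T=d["top"]
for n,x,y,z in [("new",292,239,.065),("w2",456,119,.065),("w1",534,119,.065),("n1",253,61,.071),("n2",332,62,.071),("n3",408,64,.071),("railR",572,66,.072),("railFrontL",195,70,.072),("railFrontR",570,74,.072),("knob",155,49,.1),("endwall top in",573,85,.058),("endwall2",571,158,.058),("fwall top in L",380,162,.058),("fwall top in R",570,162,.058),("flare tip",326,208,.0),("paddle top front",155,150,.089),("green",146,223,.065),("empty",694,120,.063),("emptyfoot",692,137,.0)]:
    print(n,ray(K,T,(150+(x+.5)/4-.5,155+(y+.5)/4-.5),z).round(4))
for n,x,y,z in[("stapler end",600,295,.05)]: print(n,ray(K,T,(150+x/4,155+y/4),z).round(3))
E
```

```text
new [0.3486 0.2821 0.065 ]
w2 [0.439  0.1572 0.065 ]
w1 [0.4382 0.0978 0.065 ]
n1 [0.4852 0.3113 0.071 ]
n2 [0.4835 0.2511 0.071 ]
n3 [0.4811 0.1932 0.071 ]
railR [0.4774 0.0682 0.072 ]
railFrontL [0.4786 0.3553 0.072 ]
railFrontR [0.4712 0.0699 0.072 ]
knob [0.4886 0.3804 0.1   ]
endwall top in [0.4657 0.0673 0.058 ]
endwall2 [0.4088 0.0699 0.058 ]
fwall top in L [0.4079 0.2159 0.058 ]
fwall top in R [0.4057 0.0707 0.058 ]
flare tip [0.3817 0.2632 0.    ]
paddle top front [0.414  0.3816 0.089 ]
green [0.3625 0.3925 0.065 ]
empty [ 0.436  -0.0245  0.063 ]
emptyfoot [ 0.4346 -0.0287  0.    ]
stapler end [0.303 0.048 0.05 ]
```

Request:
servo_tool:
  plan: [-0.06,-0.3,-0.4,0,-0.13,-0.06,-0.533,-0.8,0,-0.2575,-0.06,-0.533,-0.8,0,-0.2575,-0.06,-0.533,-0.8,0,-0.2575,-0.06,-0.533,-0.8,0,-0.2575,-0.06,-0.533,-0.8,0,-0.2575,-0.06,-0.533,-0.8,0,-0.2575]

```text
time: 0.85
position: [0.2813, 0.4279, 0.2562]
ee_rot: [-0.033, -3.141, -0.001]
contact_force: [0.0, -0.2, -0.8]
width: 0.0401
grip_force: 0.0
```

Request:
servo_tool:
  plan: [-0.06,-0.09,-0.45,0,0,-0.06,-0.178,-0.957,0,0,-0.06,-0.178,-0.957,0,0,-0.06,-0.178,-0.957,0,0,-0.06,-0.178,-0.957,0,0,-0.06,-0.178,-0.957,0,0,-0.06,-0.178,-0.957,0,0]

```text
time: 1.55
position: [0.305, 0.2841, 0.2562]
ee_rot: [-0.031, -3.141, -0.001]
contact_force: [-0.2, 0.0, 0.9]
width: 0.0402
grip_force: 0.0
```

```bash
python3 - <<'E'
from h import *
import pickle
f,K,T=cam("wrist"); save("w1",f,1.4); pickle.dump((f,K,T),open("w.pkl","wb")); print(T.round(3).tolist()); print(r.observe()["position"])
for n,P in [("new",(.3486,.2821,.065)),("lip",(.392,.236,.058))]: print(n,proj(K,T,P)*1.4)
E
```

```text
[[0.02, 0.945, 0.327, 0.221], [1.0, -0.019, -0.005, 0.286], [0.001, 0.328, -0.945, 0.374], [0.0, 0.0, 0.0, 1.0]]
[0.30496943 0.28386193 0.25614446]
new [385.025029  317.9247289]
lip [320.27337251 372.9583256 ]
```

View pics/w1.png

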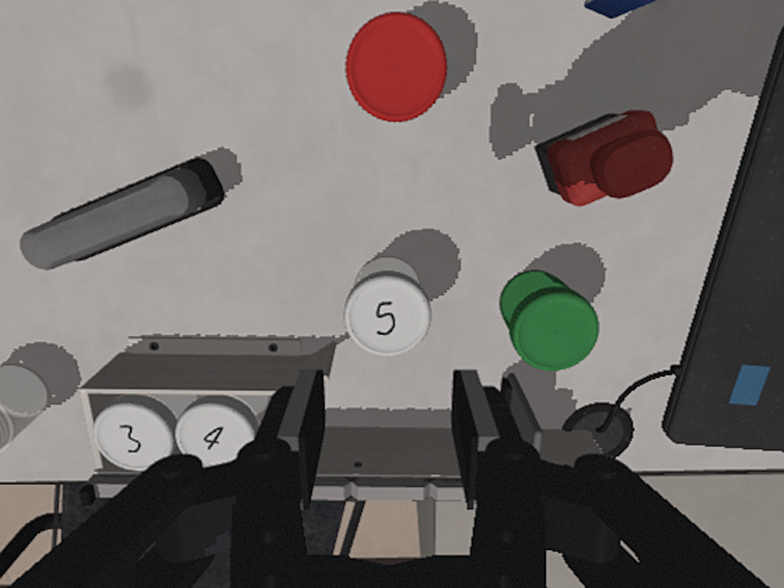

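```bash
python3 - <<'E'
from h import *
import pickle
f,K,T=pickle.load(open("w.pkl","rb"))
for n,u,v,z in [("new",387,316,.065),("w1",134,432,.065),("w2",217,432,.065),("red",397,66,.065),("lip",332,343,.058),("n2?",431,491,.071),("n3",350,491,.071),("fwall inL",262,391,.058),("fwall inR",100,390,.058)]:
    print(n,ray(K,T,((u+.5)/1.4-.5,(v+.5)/1.4-.5),z).round(4))
for n,a,b in [("newW",344,430)]: print(ray(K,T,(a/1.4,316/1.4),.06)-ray(K,T,(b/1.4,316/1.4),.06))
E
```

```text
new [0.3471 0.2833 0.065 ]
w1 [0.4324 0.1015 0.065 ]
w2 [0.4337 0.1605 0.065 ]
red [0.1968 0.2919 0.065 ]
lip [0.3691 0.2453 0.058 ]
n2? [0.4832 0.3127 0.071 ]
n3 [0.482  0.2535 0.071 ]
fwall inL [0.4053 0.1938 0.058 ]
fwall inR [0.4021 0.0798 0.058 ]
[-0.00116773 -0.05720509  0.        ]
```

Request:
servo_tool:
  plan: [-0.06,0,0,0.3,0,-0.06,0,0,0.6,0,-0.06,0,0,0.9,0,-0.06,0,0,0.9,0,-0.06,0,0,0.9,0]

```text
time: 2.1
position: [0.3049, 0.283, 0.1214]
ee_rot: [-0.033, -3.14, 0.002]
contact_force: [0.1, 0.3, 0.3]
width: 0.0399
grip_force: 0.0
```

Request:
servo_tool:
  plan: [-0.06,0,0,0.2,0,-0.06,0,0,0.4,0,-0.06,0,0,0.5,0,-0.06,0,0,0.5,0,-0.06,0,0,0.5,0]

```text
time: 2.6
position: [0.3063, 0.2836, 0.048]
ee_rot: [0.035, 3.139, 0.003]
contact_force: [0.6, -0.1, 0.8]
width: 0.0401
grip_force: 0.0
```

```bash
python3 - <<'E'
from h import *
f,K,T=cam("wrist"); save("w2",f,1.4); print(r.observe()["position"],r.observe()["contact_force"])
E
```

```text
[0.30631941 0.2835478  0.04809913] [-0.38734501 -0.70865197  1.10833847]
```

View pics/w2.png

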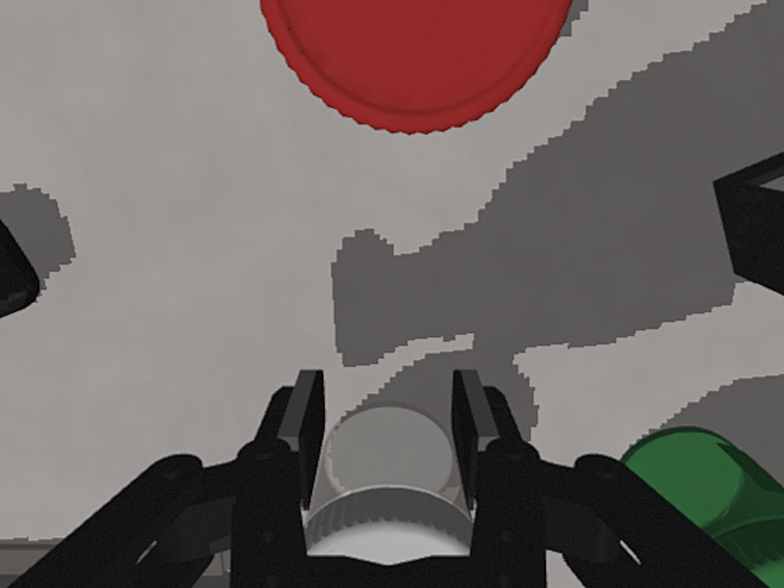

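Request:
servo_tool:
  plan: [-0.06,-0.01,0,0,0,-0.06,-0.02,0,0,0,-0.06,-0.03,0,0,0,-0.06,-0.045,0,0,0,-0.06,-0.06,0,0,0,-0.06,-0.075,0,0,0,-0.06,-0.09,0,0,0,-0.06,-0.105,0,0,0,-0.06,-0.12,0,0,0,-0.06,-0.135,0,0,0,-0.06,-0.15,0,0,0,-0.06,-0.165,0,0,0,-0.06,-0.18,0,0,0,-0.06,-0.195,0,0,0,-0.06,-0.21,0,0,0,-0.06,-0.225,0,0,0,-0.06,-0.24,0,0,0,-0.06,-0.255,0,0,0,-0.06,-0.265,0,0,0,-0.06,-0.27,0,0,0]

```text
time: 4.65
position: [0.346, 0.2815, 0.0463]
ee_rot: [-0.035, -3.141, 0.0]
contact_force: [-1.7, -0.5, 1.2]
width: 0.0403
grip_force: 0.6
```

```bash
python3 - <<'E'
from h import *
f,K,T=cam("wrist"); g,K2,T2=cam("top"); a=cv2.resize(f[200:,150:400],None,fx=1.6,fy=1.6); b=cv2.resize(g[150:230,190:300],None,fx=3.5,fy=3.5,interpolation=cv2.INTER_CUBIC)
o=np.zeros((360,800,3),np.uint8); o[:352,:400]=a[:352]; o[:b.shape[0],405:405+b.shape[1]]=b[:,:395]; save("w3",o)
E
```

```text
(no output)
```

View pics/w3.png

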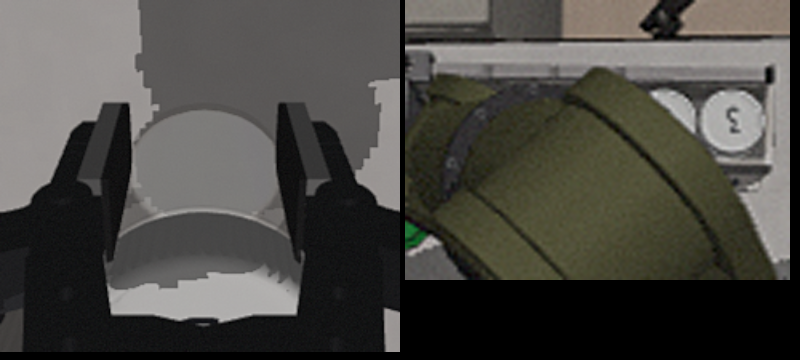

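Request:
servo_tool:
  plan: [-0.06,-0.01,0,0,0,-0.06,-0.02,0,0,0,-0.06,-0.035,0,0,0,-0.06,-0.05,0,0,0,-0.06,-0.065,0,0,0,-0.06,-0.08,0,0,0,-0.06,-0.095,0,0,0,-0.06,-0.11,0,0,0,-0.06,-0.125,0,0,0,-0.06,-0.14,0,0,0,-0.06,-0.155,0,0,0,-0.06,-0.17,0,0,0,-0.06,-0.19,0,0,0,-0.06,-0.21,0,0,0,-0.06,-0.23,0,0,0,-0.06,-0.25,0,0,0,-0.06,-0.27,0,0,0,-0.06,-0.285,0,0,0,-0.06,-0.295,0,0,0,-0.06,-0.3,0,0,0]

```text
time: 6.75
position: [0.3909, 0.2805, 0.0463]
ee_rot: [-0.035, -3.141, 0.0]
contact_force: [-1.4, 0.6, 1.0]
width: 0.04
grip_force: 0.6
```

Request:
servo_tool:
  plan: [-0.06,-0.01,0,0,0,-0.06,-0.02,0,0,0,-0.06,-0.03,0,0,0,-0.06,-0.04,0,0,0,-0.06,-0.05,0,0,0,-0.06,-0.06,0,0,0,-0.06,-0.07,0,0,0,-0.06,-0.08,0,0,0,-0.06,-0.08,0,0,0]

```text
time: 7.65
position: [0.4031, 0.2803, 0.0463]
ee_rot: [0.036, 3.141, 0.0]
contact_force: [-0.7, -0.0, -0.0]
width: 0.0399
grip_force: 0.4
```

```bash
python3 - <<'E'
from h import *
f,K,T=cam("wrist"); s,K2,T2=cam("scene"); a=cv2.resize(f[170:,120:420],None,fx=1.3,fy=1.3); b=cv2.resize(s[160:245,230:330],None,fx=4,fy=4,interpolation=cv2.INTER_CUBIC)
o=np.zeros((360,800,3),np.uint8); o[:325,:390]=a[:360]; o[:b.shape[0],400:400+b.shape[1]]=b; save("w4",o); print([r.observe()[k] for k in("position","contact_force")])
E
```

```text
[array([0.4028783 , 0.280287  , 0.04624819]), array([-0.14982881,  0.48208013, -0.51134729])]
```

View pics/w4.png

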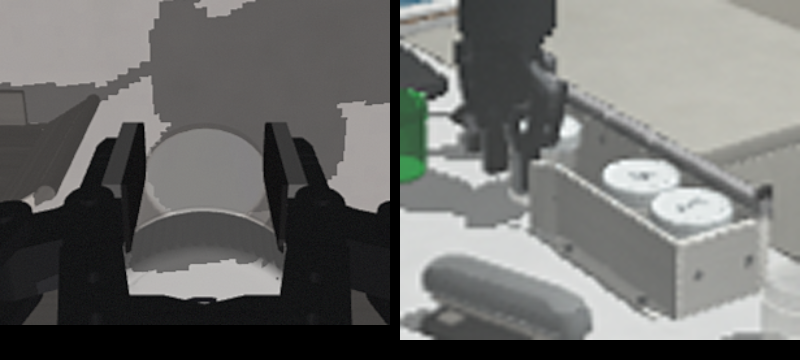

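Request:
servo_tool:
  plan: [-0.06,-0.01,0,0,0,-0.06,-0.015,0,0,0,-0.06,-0.02,0,0,0,-0.06,-0.025,0,0,0,-0.06,-0.03,0,0,0,-0.06,-0.035,0,0,0,-0.06,-0.035,0,0,0]

```text
time: 8.45
position: [0.4082, 0.2802, 0.0463]
ee_rot: [0.035, 3.141, 0.0]
contact_force: [-0.1, -0.0, 0.2]
width: 0.0401
grip_force: 0.4
```

Request:
servo_tool:
  plan: [-0.06,-0.007,0,0,0,-0.06,-0.014,0,0,0,-0.06,-0.02,0,0,0,-0.06,-0.02,0,0,0]

```text
time: 8.85
position: [0.4113, 0.2801, 0.0463]
ee_rot: [0.035, 3.141, 0.0]
contact_force: [-0.3, 0.1, -0.2]
width: 0.0402
grip_force: 0.4
```

Request:
servo_tool:
  plan: [-0.06,-0.007,0,0,0,-0.06,-0.014,0,0,0,-0.06,-0.014,0,0,0]

```text
time: 9.15
position: [0.4133, 0.2801, 0.0463]
ee_rot: [0.035, 3.141, 0.0]
contact_force: [-0.3, -0.0, -0.4]
width: 0.0405
grip_force: 0.4
```

Request:
servo_tool:
  plan: [-0.06,0.02,0,0,0,-0.06,0.05,0,0,0,-0.06,0.1,0,0,0,-0.06,0.25,0,0,0,-0.06,0.4,0,0,0,-0.06,0.4,0,0,0,-0.06,0.4,0,0,0]

```text
time: 9.85
position: [0.3527, 0.2817, 0.0465]
ee_rot: [0.033, 3.141, 0.0]
contact_force: [-0.2, 0.4, 0.9]
width: 0.0402
grip_force: 0.0
```

```bash
python3 - <<'E'
from h import *
import pickle
f,K,T=cam("wrist"); s,K2,T2=cam("scene"); pickle.dump((s,K2,T2),open("s.pkl","wb")); a=cv2.resize(f[170:,120:420],None,fx=1.3,fy=1.3); b=cv2.resize(s[160:245,230:330],None,fx=4,fy=4,interpolation=cv2.INTER_CUBIC)
o=np.zeros((360,800,3),np.uint8); o[:325,:390]=a[:360]; o[:b.shape[0],400:400+b.shape[1]]=b; save("w5",o); print([r.observe()[k] for k in("position","contact_force")])
E
```

```text
[array([0.35384779, 0.28165632, 0.04642546]), array([-0.51880188, -0.0425014 , -0.30760635])]
```

View pics/w5.png

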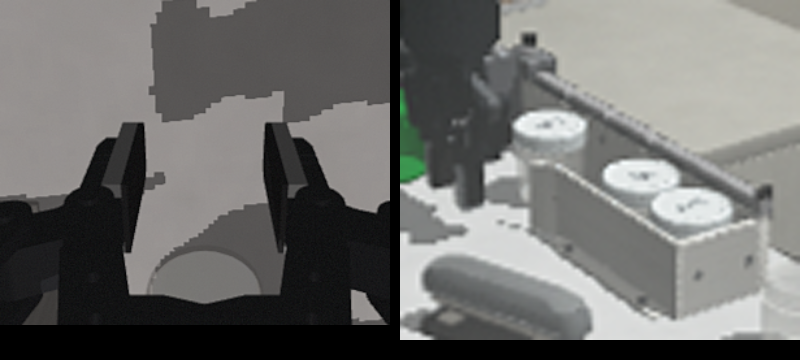

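```bash
python3 - <<'E'
from h import *
import pickle
s,K,T=pickle.load(open("s.pkl","rb"))
for n,x,y in(("5",549,127),("4",641,176),("3",691,208)): print(n,ray(K,T,(230+(x-400+.5)/4-.5,160+(y+.5)/4-.5),.065).round(4))
E
```

```text
5 [0.4367 0.2752 0.065 ]
4 [0.4399 0.1586 0.065 ]
3 [0.4361 0.095  0.065 ]
```

Request:
servo_tool:
  plan: [-0.06,0,0,-0.3,0,-0.06,0.1,0,-0.6,0,-0.06,0.25,0,-0.9,0,0.3,0.3,0,-1,0,0.3,0.3,0,-1,0,0.3,0.3,0,-1,0,0.3,0.3,0,-1,0]

```text
time: 10.65
position: [0.3086, 0.2818, 0.1953]
ee_rot: [-0.037, -3.14, 0.002]
contact_force: [1.1, -0.7, -0.7]
width: 0.0555
grip_force: 0.0
```

```bash
python3 - <<'E'
from h import *
import pickle
f,K,T=cam("wrist"); save("w6",f,1.4); pickle.dump((f,K,T),open("w.pkl","wb"))
E
```

```text
(no output)
```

View pics/w6.png

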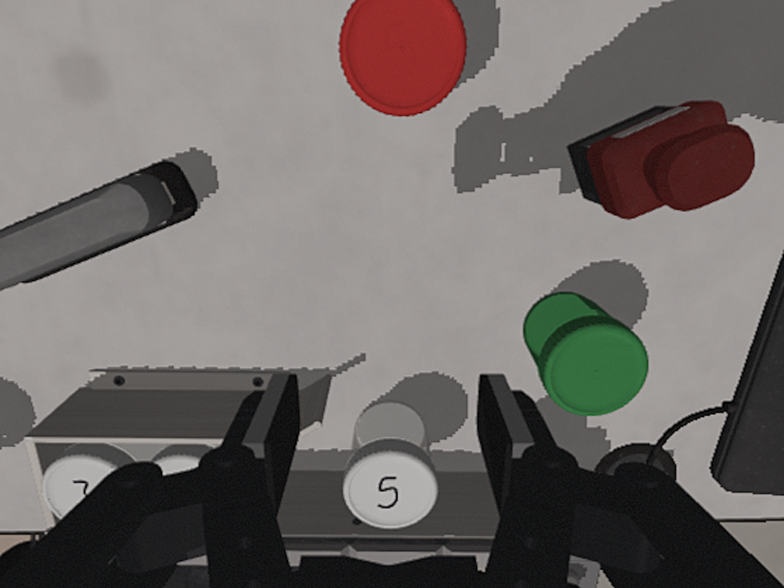

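```bash
python3 - <<'E'
from h import *
import pickle
f,K,T=pickle.load(open("w.pkl","rb"))
R_=lambda u,v,z: ray(K,T,((u+.5)/1.4-.5,(v+.5)/1.4-.5),z).round(4)
print("lid5",R_(390,487,.065),"far",R_(390,527,.065),"lid3",R_(88,486,.065))
for v in(534,538,541,552): print(v,R_(300,v,.058),R_(480,v,.058),R_(390,v,.072))
print("fwall",R_(40,438,.058),R_(230,438,.058),"lip",R_(318,425,.058))
# vertical brightness profile at cols beside the cup
g=cv2.cvtColor(f,cv2.COLOR_RGB2GRAY)
for c in(222,325,278): print(c,list(enumerate(g[350:410,c],350))[::1] if c==222 else g[350:410,c].tolist())
E
```

```text
lid5 [0.4357 0.2804 0.065 ] far [0.4658 0.2797 0.065 ] lid3 [0.4308 0.1005 0.065 ]
534 [0.4769 0.2222 0.058 ] [0.4795 0.3367 0.058 ] [0.4643 0.2797 0.072 ]
538 [0.4801 0.222  0.058 ] [0.4828 0.3369 0.058 ] [0.4673 0.2797 0.072 ]
541 [0.4826 0.2218 0.058 ] [0.4852 0.3369 0.058 ] [0.4697 0.2796 0.072 ]
552 [0.4916 0.221  0.058 ] [0.4943 0.3373 0.058 ] [0.4782 0.2794 0.072 ]
fwall [0.4015 0.0745 0.058 ] [0.4041 0.1866 0.058 ] lip [0.3963 0.2392 0.058 ]
222 [(350, np.uint8(63)), (351, np.uint8(64)), (352, np.uint8(64)), (353, np.uint8(65)), (354, np.uint8(63)), (355, np.uint8(63)), (356, np.uint8(63)), (357, np.uint8(62)), (358, np.uint8(62)), (359, np.uint8(63)), (360, np.uint8(65)), (361, np.uint8(64)), (362, np.uint8(64)), (363, np.uint8(63)), (364, np.uint8(65)), (365, np.uint8(64)), (366, np.uint8(62)), (367, np.uint8(64)), (368, np.uint8(63)), (369, np.uint8(64)), (370, np.uint8(65)), (371, np.uint8(63)), (372, np.uint8(63)), (373, np.uint8(67)), (374, np.uint8(65)), (375, np.uint8(62)), (376, np.uint8(63)), (377, np.uint8(64)), (378, np.uint8(63)), (379, np.uint8(66)), (380, np.ui
[... 448 characters left out ...]
0)), (402, np.uint8(21)), (403, np.uint8(18)), (404, np.uint8(19)), (405, np.uint8(18)), (406, np.uint8(17)), (407, np.uint8(13)), (408, np.uint8(14)), (409, np.uint8(14))]
325 [65, 64, 63, 65, 65, 65, 66, 64, 66, 66, 65, 64, 67, 65, 64, 65, 64, 68, 65, 65, 64, 66, 68, 66, 65, 68, 65, 66, 65, 67, 67, 65, 73, 103, 71, 36, 39, 45, 40, 44, 52, 51, 46, 44, 99, 138, 102, 40, 12, 16, 21, 22, 17, 22, 22, 10, 21, 18, 21, 16]
278 [158, 177, 175, 175, 175, 175, 175, 175, 180, 191, 115, 15, 61, 169, 181, 177, 175, 176, 176, 176, 176, 173, 168, 164, 154, 163, 187, 123, 60, 62, 64, 65, 89, 90, 53, 30, 29, 38, 39, 50, 53, 52, 46, 39, 118, 130, 126, 125, 125, 124, 124, 125, 136, 78, 13, 17, 12, 22, 20, 22]
```

Request:
servo_tool:
  plan: [-0.06,-0.15,0,0.1,0,-0.06,-0.3,0,0.35,0,-0.06,-0.3,0,0.65,0,-0.06,-0.3,0,0.9,0,-0.06,-0.3,0,1,0,-0.06,-0.3,0,1,0,-0.06,-0.3,0,1,0]

```text
time: 11.4
position: [0.353, 0.2813, 0.0457]
ee_rot: [-0.035, -3.14, 0.002]
contact_force: [-0.4, 0.5, 0.2]
width: 0.04
grip_force: 0.0
```

Request:
servo_tool:
  plan: [-0.06,-0.1,0,0,0,-0.06,-0.2,0,0,0,-0.06,-0.28,0,0,0,-0.06,-0.33,0,0,0,-0.06,-0.36,0,0,0,-0.06,-0.375,0,0,0,-0.06,-0.385,0,0,0,-0.06,-0.395,0,0,0,-0.06,-0.405,0,0,0,-0.06,-0.415,0,0,0,-0.06,-0.415,0,0,0]

```text
time: 12.5
position: [0.4155, 0.28, 0.0463]
ee_rot: [-0.035, -3.141, 0.0]
contact_force: [-0.5, 0.2, 1.1]
width: 0.0401
grip_force: 0.4
```

Request:
servo_tool:
  plan: [-0.06,-0.007,0,0,0,-0.06,-0.014,0,0,0,-0.06,-0.014,0,0,0]

```text
time: 12.8
position: [0.4167, 0.2799, 0.0461]
ee_rot: [-0.034, -3.14, 0.001]
contact_force: [-4.1, 1.3, -0.1]
width: 0.0401
grip_force: 1.9
```

Request:
servo_tool:
  plan: [-0.06,-0.007,0,0,0,-0.06,-0.007,0,0,0]

```text
time: 13.0
position: [0.417, 0.2799, 0.046]
ee_rot: [-0.033, -3.139, 0.001]
contact_force: [-7.1, 1.1, 1.2]
width: 0.0404
grip_force: 3.3
```

Request:
servo_tool:
  plan: [-0.06,0.02,0,0,0,-0.06,0.05,0,0,0,-0.06,0.1,0,0,0,-0.06,0.25,0,0,0,-0.06,0.4,0,0,0,-1,0.4,0,-0.3,0,-1,0.4,0,-0.6,0,-1,0.4,0,-0.9,0,-1,0.4,0,-0.9,0,-1,0.4,0,-0.9,0]

```text
time: 14.0
position: [0.3589, 0.2814, 0.1823]
ee_rot: [0.036, 3.139, 0.002]
contact_force: [-0.7, 1.1, -1.5]
width: 0.0
grip_force: 0.0
```

```bash
python3 - <<'E'
from h import *
import pickle
d=pickle.load(open("d.pkl","rb")); _,K,T=d["top"]; _,Kw,Tw=pickle.load(open("w.pkl","rb"))
for z in(0,.02,.04): print(z,"top",ray(K,T,(150+68/4,155+82/4),z).round(3),"wrist",ray(Kw,Tw,(637/1.4,478/1.4),z).round(3))
E
```

```text
0 top [0.486 0.468 0.   ] wrist [0.487 0.464 0.   ]
0.02 top [0.481 0.463 0.02 ] wrist [0.47  0.453 0.02 ]
0.04 top [0.477 0.458 0.04 ] wrist [0.454 0.441 0.04 ]
```

Request:
servo_tool:
  plan: [-1,-0.1,0.3,0,0.1,-1,-0.25,0.6,0,0.2,-1,-0.4,0.9,0,0.3,-1,-0.505,1,0,0.4,-1,-0.505,1,0,0.5,-1,-0.505,1,0,0.6,-1,-0.505,1,0,0.7,-1,-0.505,1,0,0.8,-1,-0.505,1,0,0.9,-1,-0.505,1,0,1,-1,-0.505,1,0,1,-1,-0.505,1,0,1,-1,-0.505,1,0,1]

```text
time: 15.3
position: [0.4371, 0.4292, 0.1799]
ee_rot: [2.243, 2.199, -0.004]
contact_force: [0.8, 0.2, -0.2]
width: -0.0
grip_force: 0.0
```

```bash
python3 - <<'E'
from h import *
import pickle
f,K,T=cam("wrist"); s,K2,T2=cam("scene"); t,K3,T3=cam("top"); pickle.dump((f,K,T),open("w7.pkl","wb"))
o=np.zeros((420,800,3),np.uint8); o[:,:560]=f
b=cv2.resize(s[155:225,235:295],None,fx=4,fy=4,interpolation=cv2.INTER_CUBIC); o[:280,560:800]=b
save("w7",o); print(r.observe()["q"].round(2))
E
```

```text
[-0.88  0.55  0.1   1.64 -0.07  0.95 -0.78]
```

View pics/w7.png

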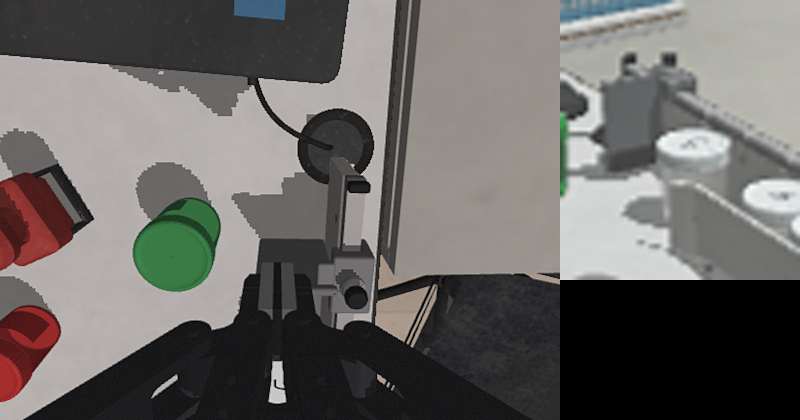

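```bash
python3 - <<'E'
from h import *
import pickle
f,K,T=pickle.load(open("w7.pkl","rb"))
print(T.round(3).tolist())
for u,v,z in [(260,240,.089),(325,240,.089),(262,265,.089),(260,240,.012),(355,297,.1),(335,263,.072),(183,256,.065)]: print(u,v,z,ray(K,T,(u,v),z).round(4))
E
```

```text
[[1.0, -0.019, -0.006, 0.439], [-0.02, -0.944, -0.328, 0.514], [0.0, 0.328, -0.945, 0.297], [0.0, 0.0, 0.0, 1.0]]
260 240 0.089 [0.4266 0.4191 0.089 ]
325 240 0.089 [0.4673 0.4183 0.089 ]
262 265 0.089 [0.4273 0.4015 0.089 ]
260 240 0.012 [0.422  0.3841 0.012 ]
355 297 0.1 [0.4857 0.3837 0.1   ]
335 263 0.072 [0.477  0.3929 0.072 ]
183 256 0.065 [0.37   0.3968 0.065 ]
```

Request:
servo_tool:
  plan: [-1,0,0.02,0.2,0,-1,0,0.02,0.45,0,-1,0,0.02,0.65,0,-1,0,0.02,0.733,0,-1,0,0.02,0.733,0,-1,0,0.02,0.733,0]

```text
time: 16.05
position: [0.4413, 0.4299, 0.0723]
ee_rot: [2.246, 2.197, 0.002]
contact_force: [-0.1, -0.3, 0.3]
width: -0.0
grip_force: 0.0
```

Request:
servo_tool:
  plan: [-1,-0.05,0,0,0,-1,-0.1,0,0,0,-1,-0.14,0,0,0,-1,-0.16,0,0,0,-1,-0.18,0,0,0,-1,-0.2,0,0,0,-1,-0.22,0,0,0,-1,-0.24,0,0,0,-1,-0.26,0,0,0]

```text
time: 16.95
position: [0.4397, 0.3914, 0.0714]
ee_rot: [-2.245, -2.197, -0.002]
contact_force: [-0.6, 3.3, 0.2]
width: 0.0002
grip_force: 0.0
```

Request:
servo_tool:
  plan: [-1,-0.015,0,0,0,-1,-0.035,0,0,0,-1,-0.055,0,0,0,-1,-0.075,0,0,0,-1,-0.095,0,0,0,-1,-0.115,0,0,0,-1,-0.135,0,0,0,-1,-0.155,0,0,0,-1,-0.175,0,0,0,-1,-0.195,0,0,0,-1,-0.215,0,0,0,-1,-0.235,0,0,0,-1,-0.255,0,0,0,-1,-0.275,0,0,0,-1,-0.295,0,0,0,-1,-0.315,0,0,0,-1,-0.335,0,0,0,-1,-0.35,0,0,0,-1,-0.365,0,0,0,-1,-0.38,0,0,0]

```text
time: 18.95
position: [0.4385, 0.3332, 0.0713]
ee_rot: [2.246, 2.196, -0.0]
contact_force: [-0.7, 2.8, -0.3]
width: -0.0
grip_force: 0.0
```

Request:
servo_tool:
  plan: [-1,-0.015,0,0,0,-1,-0.03,0,0,0,-1,-0.04,0,0,0]

```text
time: 19.25
position: [0.4386, 0.3271, 0.0713]
ee_rot: [2.247, 2.196, 0.0]
contact_force: [-0.3, 2.4, -1.5]
width: 0.0002
grip_force: 0.0
```

Request:
servo_tool:
  plan: [-1,-0.01,0,0,0,-1,-0.02,0,0,0]

```text
time: 19.45
position: [0.4386, 0.3264, 0.0715]
ee_rot: [-2.244, -2.197, -0.005]
contact_force: [0.2, 8.4, -3.3]
width: -0.0001
grip_force: 0.0
```

Request:
servo_tool:
  plan: [-1,-0.01,0,0,0,-1,-0.02,0,0,0]

```text
time: 19.65
position: [0.4385, 0.3246, 0.0716]
ee_rot: [-2.242, -2.198, -0.007]
contact_force: [-0.4, 9.1, -3.7]
width: 0.0004
grip_force: 0.0
```

Request:
servo_tool:
  plan: [-1,-0.01,0,0,0,-1,-0.02,0,0,0]

```text
time: 19.85
position: [0.4383, 0.32, 0.0715]
ee_rot: [-2.244, -2.198, -0.003]
contact_force: [1.4, 4.2, -0.8]
width: -0.0001
grip_force: 0.0
```

Request:
servo_tool:
  plan: [-1,-0.01,0,0,0,-1,-0.025,0,0,0,-1,-0.04,0,0,0,-1,-0.055,0,0,0,-1,-0.07,0,0,0,-1,-0.085,0,0,0,-1,-0.1,0,0,0,-1,-0.115,0,0,0,-1,-0.13,0,0,0,-1,-0.145,0,0,0,-1,-0.16,0,0,0,-1,-0.175,0,0,0,-1,-0.19,0,0,0,-1,-0.205,0,0,0,-1,-0.22,0,0,0,-1,-0.235,0,0,0,-1,-0.25,0,0,0,-1,-0.26,0,0,0]

```text
time: 21.65
position: [0.4371, 0.2792, 0.0713]
ee_rot: [-2.246, -2.196, 0.001]
contact_force: [-1.4, 3.1, -0.7]
width: -0.0001
grip_force: 0.0
```

Request:
servo_tool:
  plan: [-1,-0.01,0,0,0,-1,-0.02,0,0,0,-1,-0.03,0,0,0]

```text
time: 21.95
position: [0.4372, 0.2748, 0.0713]
ee_rot: [2.246, 2.196, -0.0]
contact_force: [-0.1, 2.7, -0.5]
width: -0.0002
grip_force: 0.0
```

Request:
servo_tool:
  plan: [-1,-0.007,0,0,0,-1,-0.014,0,0,0]

```text
time: 22.15
position: [0.4373, 0.2721, 0.0713]
ee_rot: [2.246, 2.195, -0.001]
contact_force: [0.2, 0.5, 0.7]
width: 0.0005
grip_force: 0.0
```

Request:
servo_tool:
  plan: [-1,-0.007,0,0,0,-1,-0.007,0,0,0]

```text
time: 22.35
position: [0.4373, 0.2713, 0.0713]
ee_rot: [2.247, 2.195, -0.001]
contact_force: [-0.0, -0.0, 0.2]
width: 0.0002
grip_force: 0.0
```

Request:
servo_tool:
  plan: [-1,-0.007,0,0,0,-1,-0.01,0,0,0,-1,-0.01,0,0,0]

```text
time: 22.65
position: [0.4371, 0.2703, 0.0713]
ee_rot: [2.246, 2.196, -0.0]
contact_force: [0.4, 0.4, 0.7]
width: 0.0002
grip_force: 0.0
```

Request:
servo_tool:
  plan: [-1,-0.007,0,0,0,-1,-0.007,0,0,0]

```text
time: 22.85
position: [0.4371, 0.2694, 0.0714]
ee_rot: [-2.246, -2.196, -0.0]
contact_force: [-0.7, 1.3, -0.1]
width: 0.0003
grip_force: 0.0
```

Request:
servo_tool:
  plan: [-1,0.03,0,0,0,-1,0.1,0,0,0,-1,0.3,0,0,0,-1,0.5,0,0,0,-1,0.6,0,-0.3,0,-1,0.7,0,-0.6,0,-1,0.8,0,-0.9,0,-1,1,0,-1,0,-1,1,0,-1,0,-1,1,0,-1,0]

```text
time: 23.85
position: [0.4396, 0.4205, 0.2212]
ee_rot: [-2.244, -2.199, -0.0]
contact_force: [-0.2, -0.4, -0.5]
width: 0.0001
grip_force: 0.0
```

```bash
python3 - <<'E'
from h import *
d,K,T=cam("scene"); g=cv2.cvtColor(d,cv2.COLOR_RGB2GRAY)
m=((g>175)&(np.ptp(d,axis=2)<25)).astype(np.uint8); m[:185]=0;m[230:]=0;m[:,:250]=0;m[:,330:]=0
n,l,s,c=cv2.connectedComponentsWithStats(m)
for i in range(1,n):
    if 40<s[i,4]<900: print("scene",s[i],ray(K,T,c[i],.065).round(4))
w,K,T=cam("top"); save("fin",w[150:230,150:350],4)
def an(P): return proj(K,T,P).round(1)
k=cv2.cvtColor(w,cv2.COLOR_RGB2GRAY)
print("expected knob px",an((.482,.2555,.1)),"occl?")
u,v=an((.482,.2555,.1)).astype(int); print(k[v-6:v+7,u-12:u+13])
o=r.observe(); print(o["position"],o["contact_force"],o["time"])
E
```

```text
scene [291 185  39  13 379] [0.554  0.2093 0.065 ]
scene [270 193  49  29 437] [0.4372 0.1411 0.065 ]
scene [250 194  28  36 414] [0.324  0.1501 0.065 ]
scene [320 215  10  15  68] [0.4324 0.0013 0.065 ]
expected knob px [230.2 168.4] occl?
[[133 134 126 132 130 129 133 127 121 117 123 123 117 117 119 128 159 161
  162 162 158 161 161 156 160]
 [161 160 160 161 160 162 162 166 160 163 163 160 159 161 160 157 161 158
  160 160 157 163 160 161 155]
 [161 158 160 158 158 162 160 163 164 164 164 165 167 168 166 164 166 161
  163 164 159 160 158 153 158]
 [157 155 160 161 153 160 152 102  93  96  99 103 106 101 105 108 122 122
  123 120 109 133 160 154 156]
 [157 160 157 155 160 158 149  87  87  92  95  88  51  44  50  83 100  96
   94  92  86  90 164 157 155]
 [162 161 158 160 162 164 155  91  96  95  99  75  24  22  26  59 112  97
   95  96  87  57 126 161 156]
 [124 124 128 131 133 128 100 100  96  99  97  36  14  32  21  38  77  96
   98  97  95  80 123 144 148]
 [124 119 124 123 127 114  71  90 100 100  92  28  13  28  37  38  82  96
   94  99  91  89 127 130 123]
 [127 127 122 123 130 117  72  98  97  92  61  48   9   2  16  39  84 100
   94 100  91  89 135 129 130]
 [137 136 136 135 135 126  72  99  99  96  92  59  49  41  53  81 100  96
   96  99  91  87 138 135 135]
 [ 67  55  57  58  68  55  61 103  98  99  88  51  51  70  96  98 103  96
  100  99  97  49  60  67  88]
 [ 52  74  86  69  68  72  71  87  87  90  90  90  86  67  97  77  95  98
   97  99  99  66  73  72  79]
 [ 63  62  68  60  60  60  56  55  70  98  97 100  88  64 104  47  41  40
   40  43  41  42  49  52  96]]
[0.43997218 0.41846161 0.22020169] [ 0.71012695 -1.32806892  0.02260814] 23.95
```

```bash
python3 - <<'E'
from h import *
w,K,T=cam("top"); a=cv2.cvtColor(cv2.resize(w[150:240,150:350],None,fx=4,fy=4,interpolation=cv2.INTER_CUBIC),cv2.COLOR_RGB2GRAY)
c=cv2.HoughCircles(a,cv2.HOUGH_GRADIENT,1,50,param1=120,param2=18,minRadius=33,maxRadius=42)[0]
for x,y,q in c: print(q,ray(K,T,(150+(x+.5)/4-.5,150+(y+.5)/4-.5),.065).round(4))
print("knob",ray(K,T,(231.3,168.3),.1).round(4))
E
```

```text
35.9 [0.4393 0.0989 0.065 ]
36.6 [0.4394 0.1569 0.065 ]
39.1 [0.4473 0.2178 0.065 ]
34.7 [ 0.4313 -0.0238  0.065 ]
knob [0.4824 0.2522 0.1   ]
```

```bash
python3 -c "
from station import r
print(r.finish_job())"
```

```text
the job is handed in; nothing more can be done
None
```

The job is handed in: the new cup is in the lane, and the follower went over the first notch and clicked into the second, holding all three cups as one row against the end wall. I checked this by push force, the knob position and circle fits on the lids in the top camera; the third lid's fit was rough (about 3 mm), and I viewed no final picture.

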